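# Check the tyre pressure of a hand-truck wheel with a stick gauge

## Robot

A 7-joint arm with a two-finger parallel gripper is mounted at the origin on the work surface. World frame = base frame: x ahead of the robot, y to its left, z up, the work surface at z = 0. Lengths are in m, angles in rad, forces in N, time in s.
With the tool pointing down it reaches from about 0.425 to 0.925 m from the base axis. Payload 6.8 kg.
Tool frame: the origin (TCP) lies at the very end of the fingers, on their centre line; the grasp point (between the pads) lies 19 mm behind it; z points along the fingers, y is the line along which they close (so a half turn about z gives the same grasp; the last joint's range is limited). The gripper opens to 85 mm and grips with 20 to 120 N. Pads are 22 mm wide; open, the fingers measure 114 mm over their backs; the gripper's body (76 mm by 85 mm) begins 54 mm behind the grasp point. The pads swing forward as they close: fully open they stand 13 mm farther back than shut.
Start: joints at [1.121, 0.477, 0.022, 1.555, -0.011, 1.109, -0.083], TCP at [0.226, -0.636, 0.231] pointing down, gripper open.
Joint ranges: [-2.96, 2.96], [-0.34, 2.1], [-1.41, 1.46], [0.24, 2.44], [-1.37, 4.51], [0.17, 1.92], [-2.96, 2.96]. Speed limits (rad/s): [2.39, 2.39, 3.14, 3.14, 3.14, 3.14, 3.14].

## Interface

Orientations are given as a unit quaternion [w, x, y, z].
In Python, from station import bot gives the robot as it stands. The module is installed in compiled form; this text tells all that it offers.
- The arm moves only by the shell command python3 -m jog 'ROWS' [OPENING] [FORCE]. ROWS is JSON, a list of rows, each a list of 4 numbers: the shift along the tool's x, y, z in cm, then the turn about the tool's z in rad. In form: [[x, y, z, spin], ...]. A call has 1 to 20 rows; each row is the pose to reach, as a shift and turn from the pose commanded when the call began, along the tool's axes at that moment; what a row does not reach only later rows make up. A row lasts 1/12 s, in which the tool goes at most 41.7 mm and 7.16 degrees, less where a joint would pass 70% of its speed; a pose out of reach is approached as far as the arm can. A call with a gripper value outside its range is refused whole. OPENING is the closure, from -1 (fully open) to 1 (shut), set as the call begins (- or left out, the last holds). The fingers move at their own pace and stop on an object; FORCE is the grip in N (left out, the last holds). Time passes only in rows, so rows that repeat a pose let the fingers close. It gives the time, the measured TCP pose, the force, the opening and the grip force at its end, in the units of the state.
- bot.get_obs(): the state, without advancing time (a new reading comes with each control period).
- bot.read_camera(name): name is "side" or "top"; returns a dict with "pixels" (384x512x3 uint8, red, green, blue), "depth" (384x512 float32, m along the optical axis (not along the pixel's ray), 0 where there is no reading), "fovy" (degrees; the focal length in pixels is half the picture's height over the tangent of half this angle, whatever the lens; pixels are square), "cx", "cy" (the principal point, pixels), "pose" (4x4, takes a point from camera to world coordinates). Camera axes: x right, y down, z forward; pixel columns grow to the right and rows downward; lengths in m; the calibration is good to about 2 mm. A picture is of the moment at which its call begins.
- bot.hand_in(): hands the job in; it is judged then, once.
The state is a dict: "t": time; "q": joint angles; "joint_vel": joint speeds; "joint_torque": joint torques, N m; "eef_pos": TCP position; "tool_rot": TCP orientation; "contact_force": force on the tool from outside, world axes, zero at the start; "torque": the same for the moment, N m; "gripper_width": opening from 0.0 (shut) to 1.0 (fully open); "grasp_force": force on a finger pad.
Only numpy, scipy, OpenCV 4.12 (cv2) and the standard library are available. Lean on these libraries where they do the work, as an engineer would, in place of code of your own. Each camera call takes 0.05 s, during which the arm holds its last target. There are 200 camera calls.

## Task

Check the air in the hand-truck wheel lying on the bench: pull the stick pressure gauge out of the wooden block, set it upright over the wheel's valve stem and press it square and firmly home until the rod has slid out of its top and stopped, then lift it off. Stand the gauge back in the hole it came from with the rod still out, so that I can read it: do not push the rod back in, do not force the valve and leave the other things where they are.

Things in the scene. Friction and masses are not known exactly. Their poses are not given: they have to be found in the camera images.
- gauge: Stick tyre-pressure gauge, 65 g: a plain steel tube 12 mm in diameter and 120 mm long, standing head down in one of the three holes of the block, 75 mm clear above it. Origin: centre of the mouth at its lower end; z runs along the tube, up when it stands. The head is 18 mm in diameter for the first 17 mm and tapers to the tube at 25 mm.
- gauge_top (a point): Centre of the tube's upper end, 120 mm from the gauge's origin. Grip the tube just below it. The rod, 4 mm square and white, stands 4 mm out here when fully in and slides up to 26 mm farther out between the fingers: keep 35 mm free above this point.
- gauge_seat (a point): Centre of the rubber seat at the bottom of the socket in the gauge's head, 10 mm up from the mouth. The socket is a funnel 14 mm wide at the mouth, narrowing to 10.4 mm at 4.5 mm depth. A thin pin stands 5 mm out of the seat towards the mouth and opens the valve over the last 5 mm of the way.
- gauge_rod (a joint): How far the gauge's rod has slid out, in m: 0 is fully in, 0.026 the end of its travel. On the valve it is driven out by 8 to 23 mm depending on the tyre's unknown pressure, its full way only once the gauge is home. It takes 0.8 N to slide and stays where it is when the gauge is taken off.
- wheel: Pneumatic hand-truck wheel lying flat and loose on the bench: 255 mm in diameter, 85 mm high, 1.9 kg, black tyre on a grey steel rim, hub 34 mm in diameter and 79 mm high. Origin: centre of its underside, z up; the valve lies on its x axis, 38 mm from the centre.
- valve_hole (a point): Where the axis of the brass valve stem passes the rim's face, 46 mm above the bench. The stem is 8 mm in diameter, upright, its end chamfered and 15 to 38 mm above this point: this differs from wheel to wheel. It gives by 1 mm per 20 N. Home, the gauge's seat bears on the stem's end; opening the valve takes about 5 N, a firm push of 15 to 19 N seals it, above 22 N the valve is damaged.
- block: Wooden tool block screwed to the bench, 70 mm (x) by 190 mm (y) by 60 mm high, with three equal holes, 22 mm in diameter and 45 mm deep (floor 15 mm above the bench), in a row along y at -62, 0 and 62 mm. Origin: centre of its underside. The gauge, a marker and a torch stand in the holes, in any order.
- marker: Paint marker, 19.5 mm in diameter and 132 mm long, white with a black cap, standing in a hole of the block; origin at the centre of its lower end.
- torch: Small torch, 20 to 23 mm in diameter and 106 mm long, black with an aluminium head, standing in a hole of the block; origin at the centre of its lower end.
- tin: Small open steel bowl, 90 mm in diameter and 35 mm high, on the bench beyond the wheel and the block; origin at the centre of its underside.
- spanner: Steel spanner, 170 mm long, lying on the far part of the bench.
There are look-alikes about, which are no part of the job. Leave any pink, red or turquoise look-alike of the gauge alone.

How it is judged:
By the outcome, as a careful person would: the job done as asked, in the order asked, and still so for the second after the job is handed in, with the robot touching nothing.
It also fails if it takes over 64 s, if anything falls off the work surface, if the arm or the gripper's body presses on something with over 40 N, if the wrist force passes 120 N, or if a joint passes its speed limit or range.

## Working session

There is one attempt and no reset: what is moved stays moved. The work goes in short steps, Python scripts to look and compute and a shell command to move; the robot and the scene stay as the last step left them, time stands still between calls to the robot, and variables do not carry over. Pictures are saved under pics/ and viewed, at most 11 in all, crops included, and the job is handed in when it is done.

```bash
mkdir -p pics
cat > h.py <<'E'
import numpy as np, cv2, pickle
from station import bot
def grab(n):
    c=bot.read_camera(n); pickle.dump(c,open(f'{n}.pkl','wb')); return c
def load(n): return pickle.load(open(f'{n}.pkl','rb'))
def f(c): return 192/np.tan(np.radians(c['fovy'])/2)
def cloud(c):
    v,u=np.mgrid[:384,:512]; d=c['depth']
    p=np.stack([(u-c['cx'])/f(c)*d,(v-c['cy'])/f(c)*d,d,np.ones_like(d)],-1)
    return (p@np.array(c['pose']).T)[...,:3]
def ray(c,u,v):
    P=np.array(c['pose']);d=P[:3,:3]@np.array([(u-c['cx'])/f(c),(v-c['cy'])/f(c),1]);return P[:3,3],d/np.linalg.norm(d)
def tri(*a):
    A=np.zeros((3,3));b=np.zeros(3)
    for c,u,v in a:
        o,d=ray(c,u,v);M=np.eye(3)-np.outer(d,d);A+=M;b+=M@o
    return np.linalg.solve(A,b)
def proj(c,p):
    q=np.linalg.inv(np.array(c['pose']))@np.append(p,1);return q[0]/q[2]*f(c)+c['cx'],q[1]/q[2]*f(c)+c['cy']
E
python3 - <<'E'
from h import *
for n in('top','side'):
    c=grab(n);cv2.imwrite(f'pics/{n}0.png',cv2.resize(c['pixels'][...,::-1],(800,600),interpolation=cv2.INTER_CUBIC))
    print(n,c['fovy'],c['cx'],c['cy'],np.round(c['pose'],3).tolist(),(c['depth']>0).mean())
print(bot.get_obs())
E
```

```text
top 43.46202272819974 249.36589721446546 189.88516572066305 [[0.02, -0.998, 0.066, 0.529], [-1.0, -0.021, -0.014, 0.033], [0.015, -0.065, -0.998, 1.275], [0.0, 0.0, 0.0, 1.0]] 0.9958445231119791
side 52.713799825428495 253.43972526417656 188.22300963390038 [[-0.826, -0.302, 0.476, 0.185], [-0.563, 0.412, -0.716, 0.657], [0.021, -0.86, -0.51, 0.553], [0.0, 0.0, 0.0, 1.0]] 0.996124267578125
{'t': 0.1, 'q': array([ 1.12089802,  0.47770475,  0.02234916,  1.55635725, -0.01150665,
        1.10931206, -0.08311646]), 'joint_vel': array([ 2.49057303e-03, -1.35607014e-03, -1.66470837e-04, -1.78378675e-03,
        9.31607774e-04, -1.33312654e-04, -9.56939319e-05]), 'joint_torque': array([ 4.54956302e-03, -5.97758532e+01,  1.61379363e+00, -2.81953311e+01,
        1.28400096e-02,  5.05589240e-03, -2.19507774e-05]), 'eef_pos': array([ 0.22605348, -0.63544857,  0.2304296 ]), 'tool_rot': array([-8.02566149e-04,  9.85432356e-01,  1.70065837e-01, -1.97892456e-04]), 'contact_force': array([-0.14685404,  0.22779058,  0.5716939 ]), 'torque': array([ 0.04508153, -0.03899942,  0.02282553]), 'grasp_force': 0.0, 'gripper_width': 1.002362598242665}
```

View pics/top0.png

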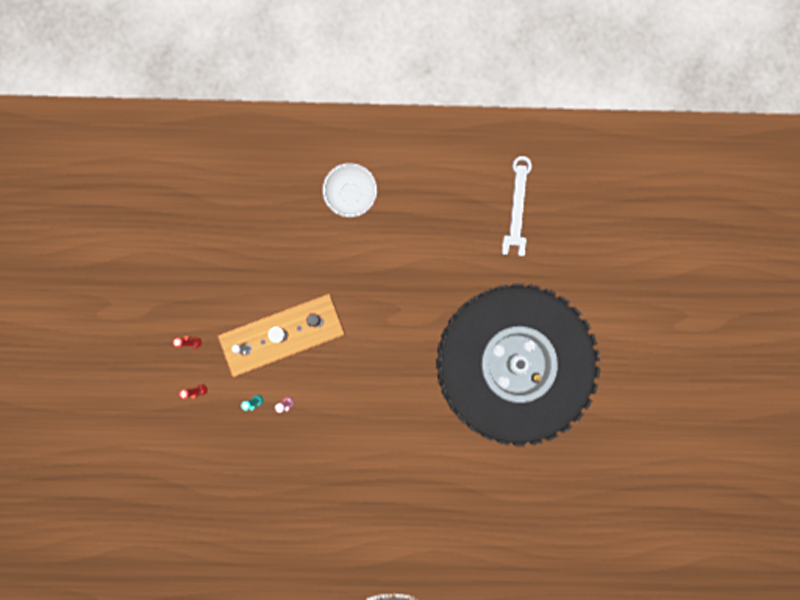

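View pics/side0.png

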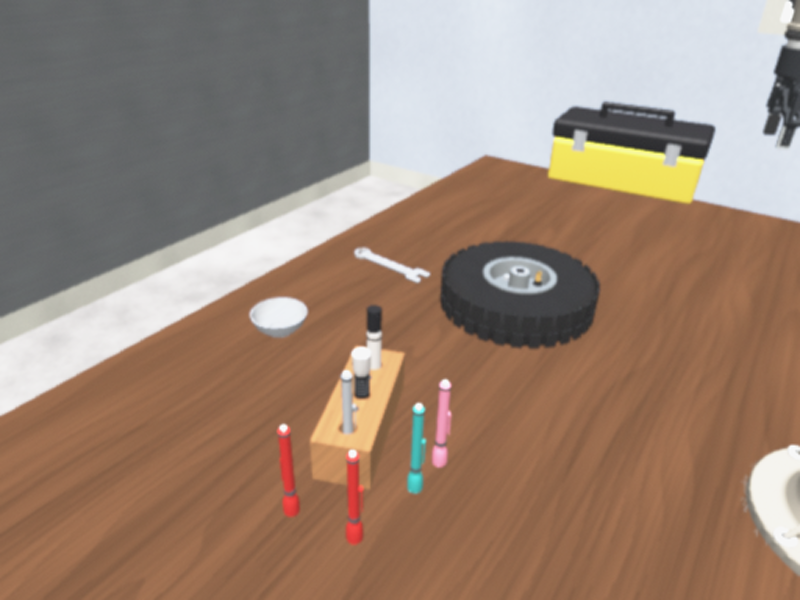

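The top view shows the wheel at (519,364) with its brass valve at about (538,378), and the block at (281,335). 

Things that could be taken for the gauge, by side-view pixel:
- steel tube in the block's left hole (347,375), top view (238,350)
- red (285,430) and red (353,455)
- turquoise (418,410)
- pink (445,385)

I choose the steel tube in the block and check it in one close crop.

Run:
```python
from h import *
t,s=load('top'),load('side')
def cr(c,u,v,w=50,h=38): return cv2.resize(c['pixels'][v:v+h,u:u+w,::-1],(400,300),interpolation=cv2.INTER_NEAREST)
im=np.vstack([np.hstack([cr(t,135,205),cr(s,200,232,64,48)]),np.hstack([cr(t,305,212),cr(s,305,155,64,48)])])
cv2.imwrite('pics/crop.png',im)
X=cloud(t);Y=cloud(s)
# block top: points z 0.055-.065 with colour
for n,P,c in(('t',X,t),('s',Y,s)):
    rgb=c['pixels'].astype(int)
    m=(abs(P[...,2]-.06)<.006)&(rgb[...,0]>170)&(rgb[...,0]-rgb[...,2]>60)
    q=P[m][:,:2].astype(np.float32);print(n,m.sum(),cv2.minAreaRect(q),np.median(P[m][:,2]))
    m=(P[...,2]>.07)&(P[...,2]<.1)&(rgb.max(-1)<90)&(P[...,1]<-.05)&(P[...,0]>.4)
    q=P[m][:,:2].astype(np.float32);print('tyre',m.sum(),cv2.minEnclosingCircle(q))
    b=(rgb[...,0]-rgb[...,2]>70)&(np.hypot(P[...,0]-.47,P[...,1]+.17)<.07)&(P[...,2]>.03)
    vv,uu=np.nonzero(b);print('brass',[(u,v,*np.round(P[v,u],4)) for u,v in zip(uu,vv)][:40])
```

```text
t 1798 ((0.5371088981628418, 0.03652232885360718), (0.16393527388572693, 0.5013678669929504), 6.009094715118408) 0.06064390257153851
tyre 5428 ((0.5060535073280334, -0.19241631031036377), 0.1289808303117752)
brass [(np.int64(342), np.int64(240), np.float64(0.4869), np.float64(-0.2208), np.float64(0.0572)), (np.int64(343), np.int64(240), np.float64(0.4873), np.float64(-0.2215), np.float64(0.0662)), (np.int64(344), np.int64(240), np.float64(0.4875), np.float64(-0.2227), np.float64(0.0724)), (np.int64(345), np.int64(240), np.float64(0.4876), np.float64(-0.2249), np.float64(0.0736)), (np.int64(342), np.int64(241), np.float64(0.4845), np.float64(-0.2202), np.float64(0.0606)), (np.int64(343), np.int64(241), np.float64(0.485), np.float64(-0.2201), np.float64(0.0728)), (np.int64(344), np.int64(241), np.float64(0.485), np.float64(-0.2232), np.float64(0.07)), (np.int64(345), np.int64(241), np.float64(0.4851), np.float64(-0.2254), np.float64(0.0716)), (np.int64(342), np.int64(242), np.float64(0.4818), np.float64(-0.2212), np.float64(0.0555)), (np.int64(343), np.int64(242), np.float64(0.4824), n
[... 1407 characters left out ...]
64(0.4829), np.float64(-0.2215), np.float64(0.0621)), (np.int64(345), np.int64(177), np.float64(0.4806), np.float64(-0.2226), np.float64(0.0623)), (np.int64(343), np.int64(178), np.float64(0.4854), np.float64(-0.2222), np.float64(0.0579)), (np.int64(344), np.int64(178), np.float64(0.482), np.float64(-0.2201), np.float64(0.06)), (np.int64(345), np.int64(178), np.float64(0.4803), np.float64(-0.2232), np.float64(0.0591)), (np.int64(343), np.int64(179), np.float64(0.484), np.float64(-0.2195), np.float64(0.0565)), (np.int64(344), np.int64(179), np.float64(0.4821), np.float64(-0.2217), np.float64(0.0562)), (np.int64(345), np.int64(179), np.float64(0.4792), np.float64(-0.2213), np.float64(0.0573))]
```

View pics/crop.png

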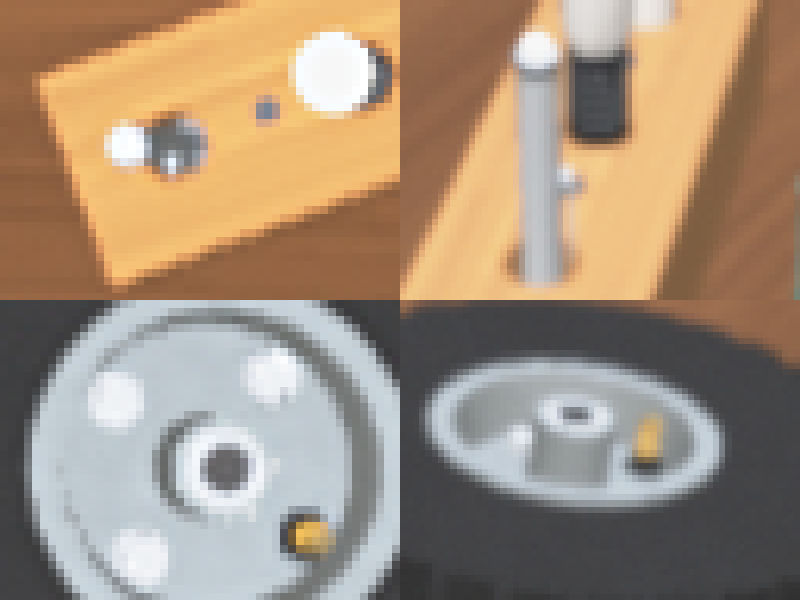

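The crop confirms the choice. The gauge is the grey steel tube with the white tip, at crop (128,145) in the top view and (537,60) in the side view. The brass stem's tip is at (318,537) in the top crop and (650,422) in the side crop. Next I triangulate both.

Run:
```python
from h import *
t,s=load('top'),load('side');X,Y=cloud(t),cloud(s)
print('gauge tip',tri((t,150.5,222.6),(s,221.5,239)))
for u in(344,344.5): print('valve',tri((t,u,240.9),(s,344.5,174.2)))
pts=[]
for n,P,c in(('t',X,t),('s',Y,s)):
    rgb=c['pixels'].astype(int)
    m=(abs(P[...,2]-.06)<.004)&(rgb[...,0]>170)&(rgb[...,0]-rgb[...,2]>60)&(P[...,1]>0.05)
    k=cv2.morphologyEx(m.astype(np.uint8),cv2.MORPH_OPEN,np.ones((3,3)))
    r=cv2.minAreaRect(P[k>0][:,:2].astype(np.float32));bx=cv2.boxPoints(r);print(n,r)
    a=r[2] if r[1][1]>r[1][0] else r[2]-90
    yax=np.array([-np.sin(np.radians(a)),np.cos(np.radians(a))]);print(yax,[np.round(np.array(r[0])+k*yax,4) for k in(-.062,0,.062)])
    m=(P[...,2]>.075)&(P[...,2]<.2)&(np.hypot(P[...,0]-.515,P[...,1]-.27)<.05)
    # tube points
    g=P[m]; print('tube',len(g),np.round(np.median(g,0),4),g[:,2].max())
# tube axis in side: rays at rows; find point at height z closest using centreline
for u,v in((221.6,247.5),(222.2,274.7)):
    o,d=ray(s,u,v)
    vv=int(round(v)); print('surf',Y[vv,219:226].round(4).tolist())
R=[0.0,0.9854,0.17,0]
print('yaw tool x', np.degrees(2*np.arctan2(.17006,.98543)))
```

```text
gauge tip [0.52130212 0.24710758 0.13709519]
valve [ 0.48438412 -0.22374777  0.06901744]
valve [ 0.4845915  -0.22505021  0.06837245]
t ((0.5447902679443359, 0.19018611311912537), (0.0704321414232254, 0.19032932817935944), 22.01633644104004)
[-0.37487094  0.92707701] [array([0.568 , 0.1327]), array([0.5448, 0.1902]), array([0.5215, 0.2477])]
tube 46 [0.5207 0.2437 0.1314] 0.139829710323488
s ((0.5334321856498718, 0.2249870002269745), (0.08129165321588516, 0.26679813861846924), 22.963407516479492)
[-0.39014316  0.92075421] [array([0.5576, 0.1679]), array([0.5334, 0.225 ]), array([0.5092, 0.2821])]
tube 221 [0.517  0.251  0.1074] 0.140966721463336
surf [[0.5209, 0.2544, 0.1224], [0.5198, 0.253, 0.1219], [0.5191, 0.2512, 0.121], [0.5164, 0.2518, 0.1227], [0.5161, 0.2494, 0.1213], [0.5152, 0.2478, 0.1207], [0.5156, 0.2445, 0.1183]]
surf [[0.5315, 0.2442, 0.0462], [0.5206, 0.2544, 0.06], [0.5194, 0.2529, 0.0595], [0.5175, 0.2525, 0.0602], [0.5162, 0.2512, 0.06], [0.514, 0.2511, 0.061], [0.5158, 0.2459, 0.0561]]
yaw tool x 19.582687495806844
```

The measurements agree with the description:
- **Gauge:** axis at (0.521, 0.247), tip at about 0.137. This matches the hole at (0.5215, 0.2477).
- **Valve:** tip at (0.4845, -0.2245, 0.0685), 39 mm from the wheel centre, with the stem 22 mm above the face.

Now I move, with the gripper half closed and closing across the block's row.

```bash
cat > go.py <<'E'
import sys
from h import *
from scipy.spatial.transform import Rotation as R
# go.py x y z [yaw of tool y, deg]: prints shift in tool axes (cm) and spin
o=bot.get_obs();w=o['tool_rot'];r=R.from_quat([w[1],w[2],w[3],w[0]]).as_matrix()
a=list(map(float,sys.argv[1:]))
d=r.T@(np.array(a[:3])-o['eef_pos'])*100
yaw=np.degrees(np.arctan2(r[1,1],r[0,1]))
print('t',o['t'],'pos',o['eef_pos'].round(4),'yaw',yaw.round(2),'z',r[:,2].round(4),'F',o['contact_force'].round(2),'w',o['gripper_width'],'q7',o['q'][6].round(2))
print('shift cm',d.round(2),'spin',-np.radians(((a[3]-yaw+180)%360)-180).round(4) if len(a)>3 else '')
E
S='[46.8,-34.9,0,-1.613]'
python3 -m jog '[[46.8,-34.9,0,-1.613],[46.8,-34.9,0,-1.613],[46.8,-34.9,0,-1.613],[46.8,-34.9,0,-1.613],[46.8,-34.9,0,-1.613],[46.8,-34.9,0,-1.613],[46.8,-34.9,0,-1.613],[46.8,-34.9,0,-1.613],[46.8,-34.9,0,-1.613],[46.8,-34.9,0,-1.613],[46.8,-34.9,0,-1.613],[46.8,-34.9,0,-1.613],[46.8,-34.9,0,-1.613],[46.8,-34.9,0,-1.613],[46.8,-34.9,0,-1.613],[46.8,-34.9,0,-1.613],[46.8,-34.9,0,-1.613],[46.8,-34.9,0,-1.613],[46.8,-34.9,0,-1.613],[46.8,-34.9,0,-1.613]]' 0
python3 go.py .521 .2473 .231 22
```

```text
t: 1.77
eef_pos: [0.5496, -0.1518, 0.2313]
tool_rot: [0.0, 0.56, 0.828, -0.0]
contact_force: [-0.2, 0.9, -0.3]
gripper_width: 0.503
grasp_force: 0.0
t 1.7667 pos [ 0.5496 -0.1518  0.2313] yaw 21.86 z [-3.e-04 -5.e-04 -1.e+00] F [-0.16  0.86 -0.33] w 0.5032876083651973 q7 0.37
shift cm [3.81e+01 1.22e+01 1.00e-02] spin -0.0025
```

```bash
python3 -m jog '[[38.1,12.2,0,0],[38.1,12.2,0,0],[38.1,12.2,0,0],[38.1,12.2,0,0],[38.1,12.2,0,0],[38.1,12.2,0,0],[38.1,12.2,0,0],[38.1,12.2,0,0],[38.1,12.2,0,0],[38.1,12.2,0,0],[38.1,12.2,0,0],[38.1,12.2,0,0],[38.1,12.2,0,0],[38.1,12.2,0,0],[38.1,12.2,0,0]]' 0
python3 go.py .521 .2473 .160 22
python3 - <<'E'
from h import *
ims=[]
for n,b in(('top',(110,190,100,75)),('side',(170,160,120,150))):
    c=grab(n);u,v,w,h=b;ims.append(cv2.resize(c['pixels'][v:v+h,u:u+w,::-1],(400,int(400*h/w)),interpolation=cv2.INTER_CUBIC))
h=500;cv2.imwrite('pics/over.png',np.hstack([cv2.copyMakeBorder(i,0,max(0,h-i.shape[0]),0,0,0)[:h] for i in ims]))
print([proj(load('side'),(.521,.2473,z)) for z in(.135,.16,.23)])
E
```

```text
t: 3.02
eef_pos: [0.5213, 0.2466, 0.2312]
tool_rot: [0.0, 0.56, 0.828, -0.0]
contact_force: [0.1, 0.4, -0.1]
gripper_width: 0.501
grasp_force: 0.0
t 3.0167 pos [0.5213 0.2466 0.2312] yaw 21.82 z [ 1.e-04 -1.e-03 -1.e+00] F [ 0.1   0.36 -0.09] w 0.5012474349761135 q7 -0.4
shift cm [0.08 0.   7.12] spin -0.0031
[(np.float64(221.35299174846685), np.float64(240.0629967750674)), (np.float64(221.03366291658872), np.float64(228.34604842719358)), (np.float64(220.06944137998659), np.float64(192.96642462740107))]
```

View pics/over.png

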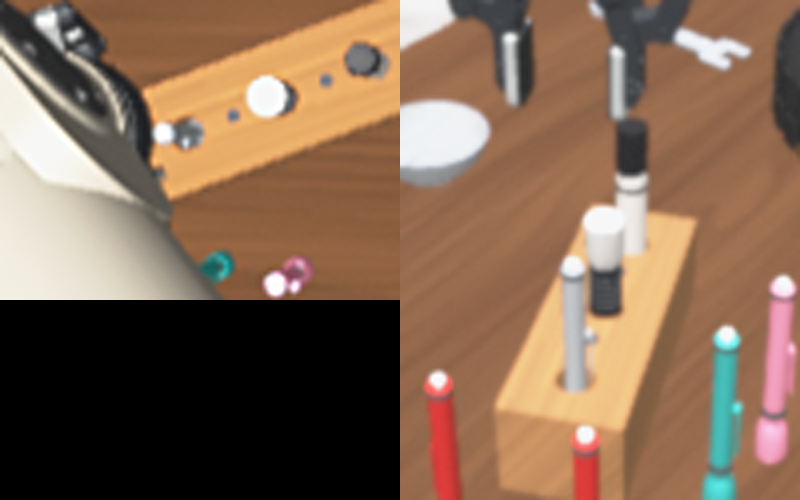

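The fingers straddle the gauge: side crop fingertips at (515,100) and (618,115), tube tip at (572,268). Descending and closing.

```bash
python3 -m jog '[[0.1,0,2,0],[0.1,0,4,0],[0.1,0,6,0],[0.1,0,8,0],[0.1,0,9.5,0],[0.1,0,11,0],[0.1,0,12,0],[0.1,0,12.8,0],[0.1,0,12.8,0],[0.1,0,12.8,0],[0.1,0,12.8,0]]' 0
python3 -m jog '[[0,0,0,0],[0,0,0,0],[0,0,0,0],[0,0,0,0],[0,0,0,0],[0,0,0,0],[0,0,0,0],[0,0,0,0],[0,0,0,0],[0,0,0,0]]' 1 60
python3 go.py .521 .2473 .230 22
python3 - <<'E'
from h import *
c=grab('side')
cv2.imwrite('pics/grip.png',cv2.resize(c['pixels'][200:290,170:290,::-1],(800,600),interpolation=cv2.INTER_CUBIC))
E
```

```text
t: 4.03
eef_pos: [0.5208, 0.2499, 0.1041]
tool_rot: [0.0, 0.559, 0.829, 0.001]
contact_force: [-0.9, -0.5, -0.1]
gripper_width: 0.499
grasp_force: 0.0
t: 4.87
eef_pos: [0.5208, 0.2499, 0.1039]
tool_rot: [0.0, 0.559, 0.829, 0.001]
contact_force: [1.0, -0.1, 6.0]
gripper_width: 0.116
grasp_force: 58.7
t 4.8667 pos [0.5208 0.2499 0.1039] yaw 22.0 z [ 1.2e-03  6.0e-04 -1.0e+00] F [ 1.   -0.06  5.98] w 0.11560019213174479 q7 -0.51
shift cm [ -0.25  -0.06 -12.61] spin -0.0
```

View pics/grip.png

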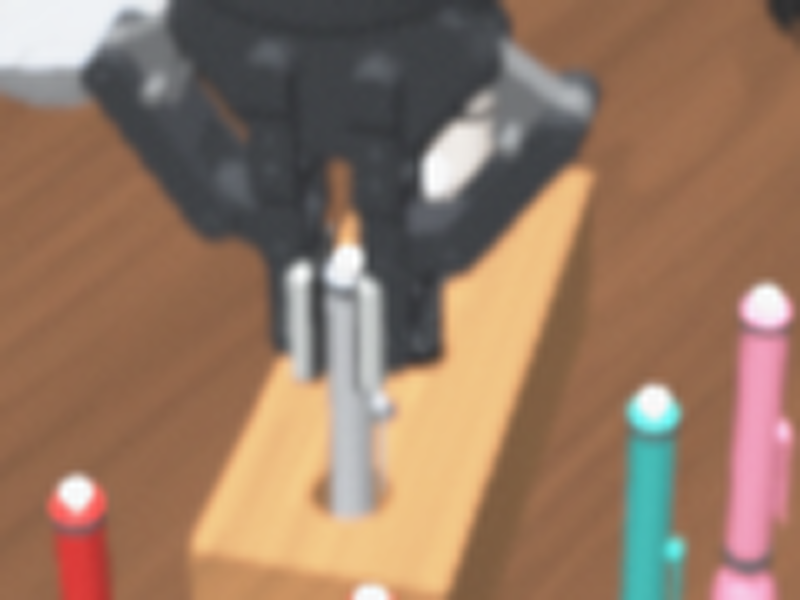

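Gripped: the tube at (350,400) sits between the pads, and the white rod tip at (345,262) is free above them. Lifting straight up.

```bash
python3 -m jog '[[0,0,-0.5,0],[0,0,-1.5,0],[0,0,-3,0],[0,0,-4.5,0],[0,0,-6,0],[0,0,-8,0],[0,0,-10,0],[0,0,-12,0],[0,0,-14,0],[0,0,-15.5,0],[0,0,-16,0],[0,0,-16,0],[0,0,-16,0]]'
python3 go.py .505 .05 .264 22
python3 - <<'E'
from h import *
im=[]
for n in('side','top'):
    c=grab(n);P=cloud(c);o=bot.get_obs()['eef_pos']
    print(n,proj(c,o),proj(c,o-[0,0,.089]))
c=load('side')
cv2.imwrite('pics/lift.png',cv2.resize(c['pixels'][130:250,170:290,::-1],(600,600),interpolation=cv2.INTER_CUBIC))
P=cloud(c)
for v in range(150,245,6): print(v,[(int(u),*P[v,u].round(3)) for u in range(195,245) if np.linalg.norm(P[v,u,:2]-o[:2])<.02][::2])
E
```

```text
t: 6.0
eef_pos: [0.5198, 0.2492, 0.2628]
tool_rot: [-0.0, 0.559, 0.829, -0.0]
contact_force: [0.1, -0.1, 0.3]
gripper_width: 0.121
grasp_force: 58.6
t 6.0 pos [0.5198 0.2492 0.2628] yaw 22.0 z [-6.e-04 -6.e-04 -1.e+00] F [ 0.08 -0.12  0.26] w 0.1211871403115594 q7 -0.38
shift cm [-17.92  -8.84  -0.11] spin -0.0
side (np.float64(219.57104944397167), np.float64(175.94576639319746)) (np.float64(220.8484867904648), np.float64(222.72891086913899))
top (np.float64(138.34212881097596), np.float64(223.72707401611473)) (np.float64(146.73924031230078), np.float64(223.53811196812472))
150 [(207, np.float64(0.529), np.float64(0.265), np.float64(0.31)), (209, np.float64(0.526), np.float64(0.264), np.float64(0.31)), (211, np.float64(0.522), np.float64(0.264), np.float64(0.311)), (213, np.float64(0.521), np.float64(0.261), np.float64(0.31)), (215, np.float64(0.524), np.float64(0.252), np.float64(0.306)), (222, np.float64(0.507), np.float64(0.257), np.float64(0.313)), (224, np.float64(0.504), np.float64(0.257), np.float64(0.314)), (226, np.float64(0.501), np.float64(0.255), np.float64(0.314))]
156 [
[... 4601 characters left out ...]
p.float64(0.256), np.float64(0.192)), (221, np.float64(0.514), np.float64(0.254), np.float64(0.192)), (223, np.float64(0.513), np.float64(0.251), np.float64(0.191)), (225, np.float64(0.51), np.float64(0.249), np.float64(0.191)), (227, np.float64(0.512), np.float64(0.241), np.float64(0.186))]
222 [(217, np.float64(0.524), np.float64(0.254), np.float64(0.176)), (219, np.float64(0.518), np.float64(0.256), np.float64(0.179)), (221, np.float64(0.515), np.float64(0.255), np.float64(0.18)), (223, np.float64(0.513), np.float64(0.252), np.float64(0.179)), (225, np.float64(0.512), np.float64(0.248), np.float64(0.178)), (227, np.float64(0.51), np.float64(0.244), np.float64(0.176))]
228 []
234 []
240 []
```

View pics/lift.png

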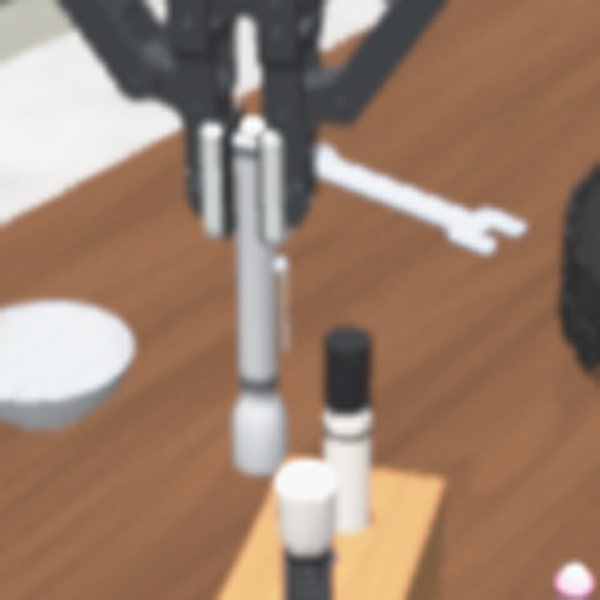

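The gauge hangs upright in the gripper: tube at (255,300), head at (258,440), rod tip at (252,127). Its axis lies 2.3 mm from the TCP along -tool x. Carrying it over the valve.

```bash
python3 -m jog '[[-0.9,-0.4,0,0],[-2.5,-1.3,0,0],[-5.1,-2.5,0,0],[-7.6,-3.8,0,0],[-10.2,-5.1,0,0],[-13.1,-6.5,0,0],[-16.1,-8,0,0],[-19.1,-9.5,0,0],[-22,-11,0,0],[-25,-12.4,0,0],[-28,-13.9,0,0],[-31,-15.4,0,0],[-33.9,-16.9,0,0],[-36.5,-18.1,0,0],[-39,-19.4,0,0],[-40.7,-20.3,0,0],[-42,-20.9,0,0],[-42.4,-21.1,0,0],[-42.4,-21.1,0,0],[-42.4,-21.1,0,0]]'
python3 -m jog '[[0,0,1,0],[0,0,2.5,0],[0,0,4,0],[0,0,5.5,0],[0,0,6.5,0],[0,0,7,0],[0,0,7,0],[0,0,7,0]]'
python3 go.py .4834 -.2229 .18 22
python3 - <<'E'
from h import *
o=bot.get_obs()['eef_pos']
c=grab('side');P=cloud(c);t=grab('top')
im=cv2.resize(c['pixels'][115:190,300:400,::-1],(800,600),interpolation=cv2.INTER_CUBIC)
cv2.imwrite('pics/hov.png',im)
ax=o+[.0009,-.0021,0];print(proj(c,ax),proj(c,ax-[0,0,.089]))
for v in range(120,182,4): print(v,[(int(u),*P[v,u].round(3).tolist()) for u in range(335,355) if np.linalg.norm(P[v,u,:2]-o[:2])<.014])
E
```

```text
t: 7.77
eef_pos: [0.4831, -0.2218, 0.2629]
tool_rot: [-0.001, 0.559, 0.829, 0.0]
contact_force: [-0.1, 0.5, -0.6]
gripper_width: 0.12
grasp_force: 58.6
t: 8.43
eef_pos: [0.4837, -0.2222, 0.1934]
tool_rot: [0.0, 0.559, 0.829, 0.0]
contact_force: [0.2, 0.4, -0.2]
gripper_width: 0.118
grasp_force: 58.6
t 8.4333 pos [ 0.4837 -0.2222  0.1934] yaw 22.04 z [ 1.e-04  1.e-04 -1.e+00] F [ 0.19  0.4  -0.18] w 0.11784047869787595 q7 0.55
shift cm [-0.06 -0.05  1.34] spin 0.0008
(np.float64(351.23666136001816), np.float64(129.88301433733187)) (np.float64(346.09551560410006), np.float64(162.08016904615))
120 [(348, 0.492, -0.211, 0.221), (350, 0.487, -0.211, 0.223), (351, 0.485, -0.211, 0.223), (352, 0.486, -0.222, 0.22), (353, 0.481, -0.216, 0.222), (354, 0.48, -0.22, 0.222)]
124 [(347, 0.494, -0.213, 0.21), (348, 0.491, -0.213, 0.211), (351, 0.486, -0.219, 0.21), (352, 0.482, -0.217, 0.212), (353, 0.481, -0.22, 0.211), (354, 0.479, -0.221, 0.211)]
128 [(349, 0.486, -0.211, 0.202), (350, 0.483, -0.21, 0.203), (351, 0.485, -0.22, 0.2), (352, 0.482, -0.219, 0.201), (353, 0.479, -0.218, 0.202), (354
[... 1197 characters left out ...]
)]
160 [(344, 0.488, -0.216, 0.113), (345, 0.485, -0.215, 0.114), (346, 0.482, -0.214, 0.115), (347, 0.48, -0.214, 0.116), (348, 0.477, -0.215, 0.116), (349, 0.476, -0.219, 0.115), (350, 0.474, -0.221, 0.115)]
164 []
168 []
172 []
176 [(343, 0.486, -0.222, 0.064), (344, 0.482, -0.218, 0.067), (345, 0.481, -0.221, 0.066), (347, 0.479, -0.232, 0.062), (348, 0.476, -0.233, 0.062), (349, 0.473, -0.231, 0.064)]
180 [(339, 0.496, -0.223, 0.048), (340, 0.495, -0.228, 0.046), (341, 0.49, -0.223, 0.05), (342, 0.486, -0.218, 0.054), (343, 0.484, -0.221, 0.053), (344, 0.481, -0.219, 0.055), (345, 0.478, -0.22, 0.055), (346, 0.481, -0.235, 0.048), (347, 0.476, -0.23, 0.051), (348, 0.472, -0.226, 0.054)]
```

View pics/hov.png

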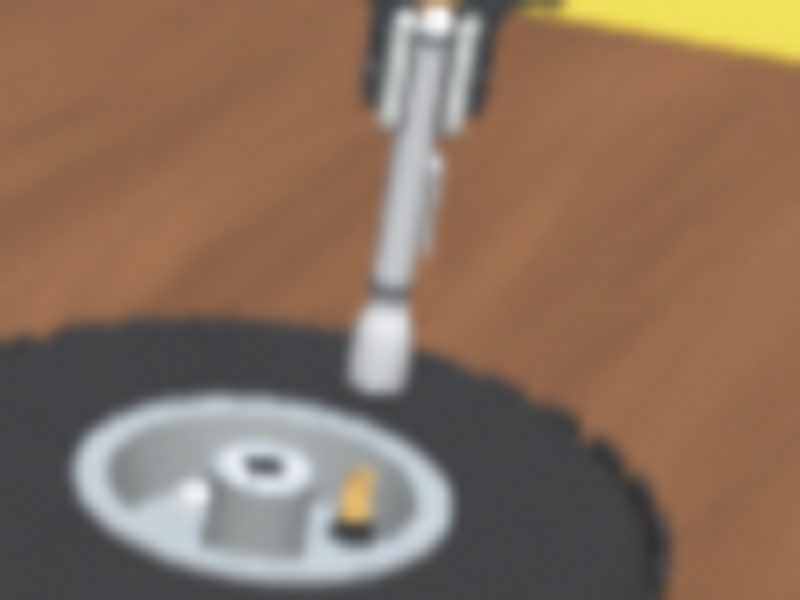

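The image line of the gauge axis, extended to the stem's tip row, gives u=345.2 against the stem tip at 344.9 (tip at crop (363,470), head mouth at (379,385)). That is aligned to under 1 mm. Descending to just above the stem.

```bash
python3 -m jog '[[0,0,0.5,0],[0,0,1,0],[0,0,1.6,0],[0,0,2.2,0],[0,0,2.6,0],[0,0,2.9,0],[0,0,3.1,0],[0,0,3.2,0],[0,0,3.2,0],[0,0,3.2,0]]'
python3 go.py .4834 -.2229 .1475 22
python3 -m jog '[[0,0,0.05,0],[0,0,0.1,0],[0,0,0.15,0],[0,0,0.2,0],[0,0,0.25,0],[0,0,0.3,0],[0,0,0.35,0],[0,0,0.4,0],[0,0,0.4,0],[0,0,0.4,0]]'
```

```text
t: 9.37
eef_pos: [0.4836, -0.2226, 0.1614]
tool_rot: [0.0, 0.559, 0.829, 0.0]
contact_force: [0.9, -0.4, -0.3]
gripper_width: 0.117
grasp_force: 58.6
t 9.3667 pos [ 0.4836 -0.2226  0.1614] yaw 22.0 z [ 2.e-04 -1.e-04 -1.e+00] F [ 0.92 -0.42 -0.33] w 0.11693135067395859 q7 0.53
shift cm [-0.02 -0.03  1.39] spin 0.0
t: 10.2
eef_pos: [0.4834, -0.2226, 0.1573]
tool_rot: [-0.0, 0.559, 0.829, -0.0]
contact_force: [-0.3, 0.1, -0.8]
gripper_width: 0.121
grasp_force: 58.6
```

```bash
python3 -m jog '[[0,0,0.05,0],[0,0,0.1,0],[0,0,0.15,0],[0,0,0.2,0],[0,0,0.25,0],[0,0,0.3,0],[0,0,0.3,0],[0,0,0.3,0]]'
python3 -m jog '[[0,0,0.05,0],[0,0,0.1,0],[0,0,0.15,0],[0,0,0.2,0],[0,0,0.2,0],[0,0,0.2,0]]'
```

```text
t: 10.87
eef_pos: [0.4834, -0.2226, 0.1543]
tool_rot: [-0.0, 0.559, 0.829, -0.0]
contact_force: [1.1, 0.5, -0.6]
gripper_width: 0.117
grasp_force: 58.6
t: 11.37
eef_pos: [0.4837, -0.2227, 0.1527]
tool_rot: [0.0, 0.559, 0.829, 0.0]
contact_force: [-0.5, 0.1, 5.0]
gripper_width: 0.117
grasp_force: 59.1
```

```bash
python3 -m jog '[[0,0,0.03,0],[0,0,0.06,0],[0,0,0.1,0],[0,0,0.1,0],[0,0,0.1,0],[0,0,0.1,0]]'
```

```text
t: 11.87
eef_pos: [0.4836, -0.2226, 0.1513]
tool_rot: [0.0, 0.559, 0.829, 0.0]
contact_force: [-0.3, -0.3, 3.4]
gripper_width: 0.118
grasp_force: 59.1
```

```bash
python3 -m jog '[[0,0,0.03,0],[0,0,0.06,0],[0,0,0.1,0],[0,0,0.1,0],[0,0,0.1,0],[0,0,0.1,0]]'
```

```text
t: 12.37
eef_pos: [0.4835, -0.2226, 0.1503]
tool_rot: [0.0, 0.559, 0.829, 0.0]
contact_force: [0.9, -1.6, 3.3]
gripper_width: 0.118
grasp_force: 59.1
```

```bash
python3 -m jog '[[0,0,0.03,0],[0,0,0.06,0],[0,0,0.1,0],[0,0,0.13,0],[0,0,0.15,0],[0,0,0.15,0],[0,0,0.15,0]]'
```

```text
t: 12.95
eef_pos: [0.4835, -0.2226, 0.1489]
tool_rot: [0.0, 0.559, 0.829, 0.0]
contact_force: [-0.5, -0.0, 5.4]
gripper_width: 0.117
grasp_force: 59.1
```

```bash
python3 -m jog '[[0,0,0.02,0],[0,0,0.04,0],[0,0,0.05,0],[0,0,0.05,0],[0,0,0.05,0]]'
python3 -m jog '[[0,0,0.02,0],[0,0,0.03,0],[0,0,0.03,0],[0,0,0.03,0]]'
```

```text
t: 13.37
eef_pos: [0.4836, -0.2227, 0.1487]
tool_rot: [0.0, 0.559, 0.829, -0.0]
contact_force: [-0.9, 0.5, 7.3]
gripper_width: 0.12
grasp_force: 59.4
t: 13.7
eef_pos: [0.4837, -0.2228, 0.1486]
tool_rot: [0.0, 0.559, 0.829, -0.0]
contact_force: [-0.8, 0.4, 9.3]
gripper_width: 0.116
grasp_force: 59.7
```

```bash
python3 -m jog '[[0,0,0.02,0],[0,0,0.03,0],[0,0,0.03,0],[0,0,0.03,0]]'
python3 -m jog '[[0,0,0.02,0],[0,0,0.03,0],[0,0,0.03,0],[0,0,0.03,0]]'
```

```text
t: 14.03
eef_pos: [0.4837, -0.2228, 0.1485]
tool_rot: [0.0, 0.559, 0.829, -0.0]
contact_force: [-0.4, 0.3, 10.2]
gripper_width: 0.117
grasp_force: 59.8
t: 14.37
eef_pos: [0.4839, -0.2229, 0.1484]
tool_rot: [0.001, 0.559, 0.829, -0.0]
contact_force: [-1.7, 0.3, 10.8]
gripper_width: 0.117
grasp_force: 60.0
```

```bash
python3 -m jog '[[0,0,0.02,0],[0,0,0.04,0],[0,0,0.04,0],[0,0,0.04,0],[0,0,0.04,0]]'
python3 -m jog '[[0,0,0.02,0],[0,0,0.03,0],[0,0,0.03,0],[0,0,0.03,0],[0,0,0.03,0]]'
```

```text
t: 14.78
eef_pos: [0.484, -0.2229, 0.1482]
tool_rot: [0.001, 0.559, 0.829, -0.0]
contact_force: [-1.3, 0.8, 14.3]
gripper_width: 0.117
grasp_force: 60.2
t: 15.2
eef_pos: [0.4841, -0.223, 0.1481]
tool_rot: [0.001, 0.559, 0.829, -0.0]
contact_force: [-2.4, -0.0, 13.5]
gripper_width: 0.122
grasp_force: 60.4
```

```bash
python3 -m jog '[[0,0,0.02,0],[0,0,0.03,0],[0,0,0.03,0],[0,0,0.03,0],[0,0,0.03,0]]'
python3 - <<'E'
from h import *
for k in range(3): # several noisy readings; each camera call advances 0.05 s
    c=grab('side');o=bot.get_obs();print(o['contact_force'].round(2),o['torque'].round(2),o['eef_pos'].round(4))
cv2.imwrite('pics/press.png',cv2.resize(c['pixels'][100:190,300:400,::-1],(660,594),interpolation=cv2.INTER_CUBIC))
E
```

```text
t: 15.62
eef_pos: [0.4842, -0.223, 0.148]
tool_rot: [0.001, 0.559, 0.829, -0.0]
contact_force: [-1.9, 0.3, 16.8]
gripper_width: 0.118
grasp_force: 60.5
[-3.3  -0.08 16.1 ] [0.14 0.75 0.02] [ 0.4842 -0.223   0.148 ]
[-3.18  0.63 17.34] [0.19 0.76 0.  ] [ 0.4841 -0.223   0.148 ]
[-2.54  0.5  16.47] [0.15 0.74 0.01] [ 0.4841 -0.223   0.148 ]
```

View pics/press.png

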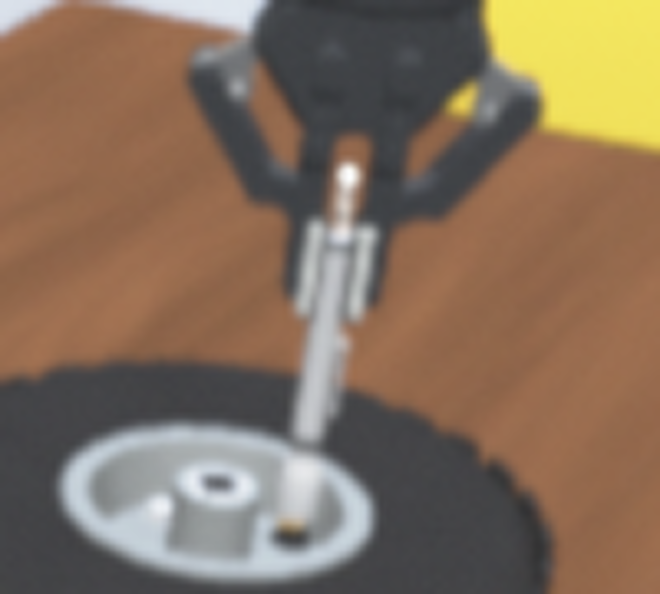

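The rod has slid well out (tip at (348,175), tube top at (340,238)), the head covers the stem at (300,490), and the force averages 16.6 N. A slight extra push and hold, then straight up.

```bash
python3 -m jog '[[0,0,0.01,0],[0,0,0.02,0],[0,0,0.02,0],[0,0,0.02,0],[0,0,0.02,0],[0,0,0.02,0],[0,0,0.02,0],[0,0,0.02,0]]'
python3 -m jog '[[0,0,-0.05,0],[0,0,-0.1,0],[0,0,-0.2,0],[0,0,-0.3,0],[0,0,-0.5,0],[0,0,-0.8,0],[0,0,-1.2,0],[0,0,-1.8,0],[0,0,-2.8,0],[0,0,-4.2,0],[0,0,-6,0],[0,0,-8,0],[0,0,-10,0],[0,0,-11,0],[0,0,-11.5,0],[0,0,-11.7,0],[0,0,-11.7,0],[0,0,-11.7,0]]'
python3 go.py .5198 .2498 .263 22
python3 - <<'E'
from h import *
o=bot.get_obs()['eef_pos']
c=grab('side');P=cloud(c)
cv2.imwrite('pics/off.png',cv2.resize(c['pixels'][80:190,300:400,::-1],(540,594),interpolation=cv2.INTER_CUBIC))
E
```

```text
t: 16.43
eef_pos: [0.4842, -0.223, 0.148]
tool_rot: [0.001, 0.559, 0.829, -0.0]
contact_force: [-3.4, 0.8, 17.6]
gripper_width: 0.122
grasp_force: 60.6
t: 17.93
eef_pos: [0.4828, -0.2225, 0.2622]
tool_rot: [-0.001, 0.559, 0.829, -0.0]
contact_force: [-0.3, 0.2, -0.8]
gripper_width: 0.121
grasp_force: 58.5
t 17.9333 pos [ 0.4828 -0.2225  0.2622] yaw 22.0 z [-1.6e-03  7.0e-04 -1.0e+00] F [-0.26  0.22 -0.79] w 0.12092937350848178 q7 0.59
shift cm [42.4  21.12 -0.05] spin -0.0001
```

View pics/off.png

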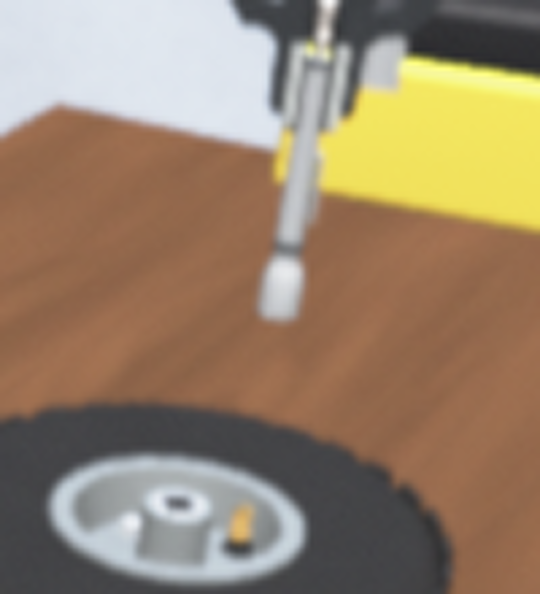

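Lifted off cleanly: rod still out at (325,20), head free at (282,290), stem undisturbed at (240,522). Carrying the gauge back.

```bash
python3 -m jog '[[0.9,0.4,0,0],[2.5,1.3,0,0],[5.1,2.5,0,0],[7.6,3.8,0,0],[10.2,5.1,0,0],[13.1,6.5,0,0],[16.1,8,0,0],[19.1,9.5,0,0],[22,11,0,0],[25,12.4,0,0],[28,13.9,0,0],[31,15.4,0,0],[33.9,16.9,0,0],[36.5,18.2,0,0],[39,19.5,0,0],[40.7,20.4,0,0],[42,21,0,0],[42.4,21.2,0,0],[42.4,21.2,0,0],[42.4,21.2,0,0]]'
python3 -m jog '[[0,0,1.5,0],[0,0,3.5,0],[0,0,5.5,0],[0,0,7.5,0],[0,0,8.7,0],[0,0,9.2,0],[0,0,9.4,0],[0,0,9.4,0],[0,0,9.4,0]]'
python3 go.py .5208 .2499 .104 22
python3 - <<'E'
from h import *
o=bot.get_obs()['eef_pos']
c=grab('side');P=cloud(c)
cv2.imwrite('pics/back.png',cv2.resize(c['pixels'][175:295,170:290,::-1],(600,600),interpolation=cv2.INTER_CUBIC))
for v in range(212,252,5): print(v,[(int(u),*P[v,u].round(3).tolist()) for u in range(205,235) if np.linalg.norm(P[v,u,:2]-o[:2])<.016])
E
```

```text
t: 19.65
eef_pos: [0.5208, 0.2494, 0.2627]
tool_rot: [-0.0, 0.559, 0.829, -0.001]
contact_force: [0.1, -0.7, 0.6]
gripper_width: 0.119
grasp_force: 58.5
t: 20.4
eef_pos: [0.5218, 0.2502, 0.1702]
tool_rot: [0.0, 0.559, 0.829, 0.001]
contact_force: [0.2, -0.3, -0.5]
gripper_width: 0.119
grasp_force: 58.5
t 20.4 pos [0.5218 0.2502 0.1702] yaw 21.98 z [ 1.5e-03  7.0e-04 -1.0e+00] F [ 0.24 -0.31 -0.47] w 0.11852306666339375 q7 -0.46
shift cm [ 0.01 -0.12  6.62] spin -0.0003
212 [(210, 0.531, 0.262, 0.197), (211, 0.528, 0.264, 0.2), (212, 0.524, 0.265, 0.202), (213, 0.523, 0.264, 0.202), (214, 0.522, 0.263, 0.201), (215, 0.521, 0.261, 0.201), (216, 0.524, 0.256, 0.197), (217, 0.524, 0.253, 0.195), (218, 0.521, 0.254, 0.197), (219, 0.52, 0.253, 0.197), (220, 0.517, 0.254, 0.198), (221, 0.511, 0.258, 0.203), (222, 0.511, 0.256, 0.202), (223, 0.509, 0.256, 0.203)]
217 [(210, 0.531, 0.263, 0.188), (211, 0.53, 0.261, 0.188), (212, 0.527, 0.263, 0.19), (213, 0.525, 0.262, 0.19), (214, 0.523, 0.262, 0.191), (215, 0.521, 0.262, 0.192), (216, 0.523, 0.257, 0.188), (217, 0.525, 0.252, 0.184), (218, 
[... 1050 characters left out ...]
 0.248, 0.155), (226, 0.513, 0.244, 0.153)]
237 [(218, 0.523, 0.253, 0.145), (219, 0.521, 0.254, 0.146), (220, 0.52, 0.253, 0.146), (221, 0.517, 0.253, 0.147), (222, 0.516, 0.252, 0.147), (223, 0.516, 0.249, 0.145), (224, 0.515, 0.247, 0.144), (226, 0.514, 0.244, 0.143)]
242 [(218, 0.525, 0.252, 0.132), (219, 0.522, 0.253, 0.134), (220, 0.519, 0.254, 0.136), (221, 0.517, 0.253, 0.136), (222, 0.517, 0.251, 0.135), (223, 0.517, 0.248, 0.134), (224, 0.516, 0.247, 0.133), (226, 0.514, 0.244, 0.132)]
247 [(218, 0.524, 0.253, 0.122), (219, 0.522, 0.253, 0.123), (220, 0.52, 0.253, 0.124), (221, 0.518, 0.253, 0.125), (222, 0.518, 0.249, 0.122), (223, 0.516, 0.249, 0.124), (224, 0.516, 0.246, 0.121)]
```

View pics/back.png

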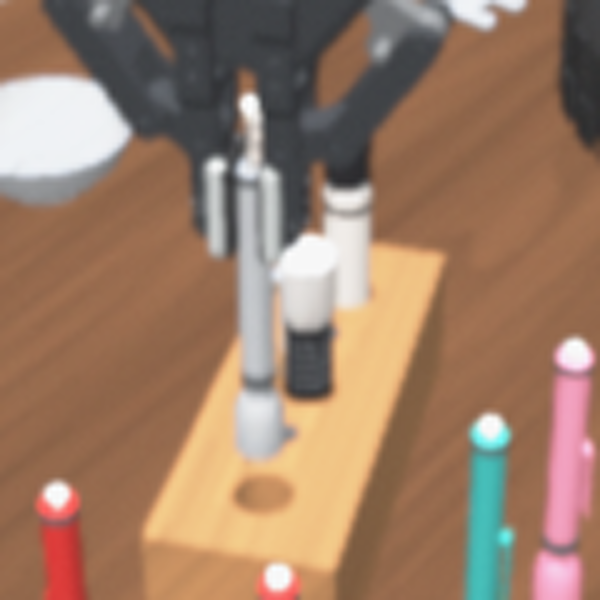

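Gauge upright over the empty hole: head's end at (258,445), hole at (264,494), rod out with its tip at (249,103). Image and TCP both call for about 1.2 mm along -tool y. I correct that and lower.

```bash
python3 -m jog '[[0,-0.06,0,0],[0,-0.13,0,0],[0,-0.13,0.3,0],[0,-0.13,0.7,0],[0,-0.13,1.1,0],[0,-0.13,1.5,0],[0,-0.13,1.9,0],[0,-0.13,2.2,0],[0,-0.13,2.4,0],[0,-0.13,2.5,0],[0,-0.13,2.5,0],[0,-0.13,2.5,0]]'
python3 go.py .5208 .2499 .104 22
python3 -m jog '[[0,0,0.1,0],[0,0,0.2,0],[0,0,0.3,0],[0,0,0.4,0],[0,0,0.5,0],[0,0,0.6,0],[0,0,0.6,0]]'
```

```text
t: 21.45
eef_pos: [0.52, 0.2495, 0.1443]
tool_rot: [0.0, 0.559, 0.829, 0.0]
contact_force: [-1.1, -0.2, -0.7]
gripper_width: 0.118
grasp_force: 58.5
t 21.45 pos [0.52   0.2495 0.1443] yaw 22.0 z [ 1.e-04  0.e+00 -1.e+00] F [-1.08 -0.24 -0.72] w 0.11849362365148305 q7 -0.48
shift cm [0.   0.09 4.03] spin 0.0
t: 22.03
eef_pos: [0.5198, 0.2494, 0.1379]
tool_rot: [-0.0, 0.559, 0.829, -0.0]
contact_force: [-0.1, 0.0, -0.3]
gripper_width: 0.125
grasp_force: 58.5
```

```bash
python3 -m jog '[[0,0.05,0.3,0],[0,0.05,0.6,0],[0,0.05,0.9,0],[0,0.05,1.2,0],[0,0.05,1.5,0],[0,0.05,1.8,0],[0,0.05,2.1,0],[0,0.05,2.4,0],[0,0.05,2.7,0],[0,0.05,2.9,0],[0,0.05,3.1,0],[0,0.05,3.1,0]]'
python3 -m jog '[[0,0,0.05,0],[0,0,0.1,0],[0,0,0.15,0],[0,0,0.2,0],[0,0,0.2,0]]'
```

```text
t: 23.03
eef_pos: [0.5202, 0.2496, 0.1067]
tool_rot: [-0.0, 0.559, 0.829, -0.0]
contact_force: [-0.5, -0.4, -0.4]
gripper_width: 0.125
grasp_force: 58.5
t: 23.45
eef_pos: [0.5204, 0.2496, 0.1052]
tool_rot: [0.0, 0.559, 0.829, -0.0]
contact_force: [0.4, -0.3, -0.7]
gripper_width: 0.121
grasp_force: 58.5
```

```bash
python3 -m jog '[[0,0,0.05,0],[0,0,0.1,0],[0,0,0.1,0],[0,0,0.1,0]]'
python3 -m jog '[[0,0,0,0],[0,0,0,0],[0,0,0,0],[0,0,0,0],[0,0,0,0],[0,0,0,0],[0,0,0,0],[0,0,0,0]]' 0
python3 -m jog '[[0,0,-0.5,0],[0,0,-1.5,0],[0,0,-3,0],[0,0,-5,0],[0,0,-7,0],[0,0,-9,0],[0,0,-11,0],[0,0,-13,0],[0,0,-15,0],[0,0,-16.5,0],[0,0,-17.5,0],[0,0,-18,0],[0,0,-18,0],[0,0,-18,0]]'
python3 - <<'E'
from h import *
c=grab('side');print(bot.get_obs()['t'])
cv2.imwrite('pics/end.png',cv2.resize(c['pixels'][150:350,130:400,::-1],(800,593),interpolation=cv2.INTER_CUBIC))
E
```

```text
t: 23.78
eef_pos: [0.5204, 0.2497, 0.1042]
tool_rot: [0.0, 0.559, 0.829, 0.0]
contact_force: [0.3, 0.9, -0.4]
gripper_width: 0.122
grasp_force: 58.5
t: 24.45
eef_pos: [0.5204, 0.2496, 0.1042]
tool_rot: [0.0, 0.559, 0.829, -0.0]
contact_force: [0.3, -0.4, -0.0]
gripper_width: 0.501
grasp_force: 0.0
t: 25.62
eef_pos: [0.5202, 0.2494, 0.2838]
tool_rot: [-0.0, 0.559, 0.829, -0.0]
contact_force: [-0.3, 0.3, -0.9]
gripper_width: 0.501
grasp_force: 0.0
25.6667
```

View pics/end.png

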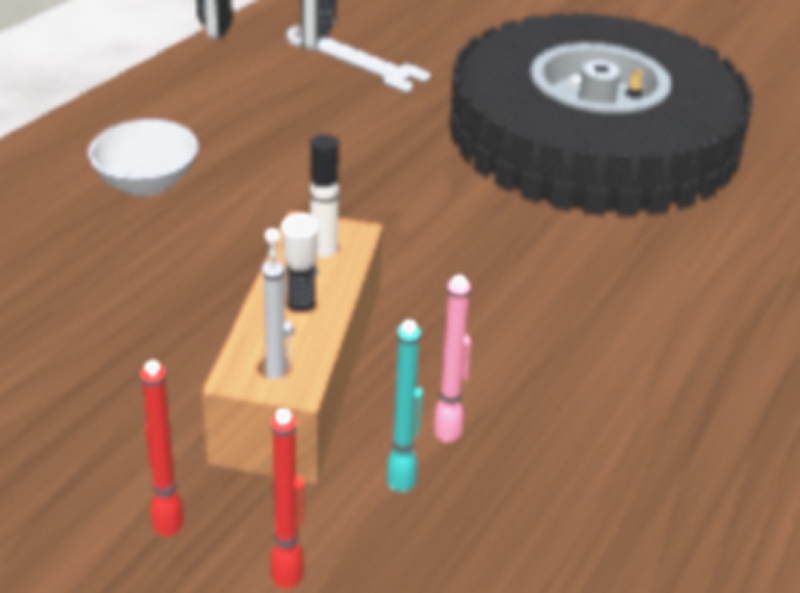

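The gauge stands in its hole at (275,320) with the rod out (tip at (272,235)). The gripper is clear and everything else is where it was. Handing in.

```bash
python3 -c "from station import bot;print(bot.hand_in())"
```

```text
the job is handed in; nothing more can be done
None
```

The gauge was pressed home on the valve at about 17 N, lifted off, and stood back in its own hole with the rod still out to read; the job was handed in at about 26 s, with no verdict returned.

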